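# Pry open a transport case and load its cold packs

### The job

Use the flat lever's blade in the front notch of the grey transport case to pry its shut lid open, never forcing the shut lid with the gripper itself, and swing the lid up until it stands upright or farther back. Lay the lever flat on the bench again, and move the pile of three cold packs from the white rack into the case's pocket, standing on edge right down on the pocket's floor. Leave the other things on the bench where they are.

Things in the scene. Friction and masses are not known exactly. Their poses are not given: they have to be found in the camera images.
- case: Fixed grey foam transport case, closed 124 (x) x 150 (y) x 100 mm tall. Origin: centre of its underside; z up; -x is its front, which faces the robot's right (within 0.3 rad), towards the lever; +x its hinge side. Base 50 mm tall, flat-rimmed; on it sits flush a 50 mm tall hinged hood lid with two black strips running front to back and a 41 mm black bar along its front edge over the notch.
- case_notch (a point): Middle of the mouth of the pry notch in the top edge of the base's front face (case x = -62 mm, y = 0, z = 45 mm; axes as the case). The notch is an open slot 41 mm wide and 10 mm high (z = 40 to 50 mm); its roof is the lid's lower front edge. It runs level through the 9 mm thick front wall into the empty pocket, so a blade can go in 15 to 30 mm.
- case_pocket (a point): Centre of the pocket's floor, 18 mm above the bench. The pocket is 106 mm long (case x), 41 mm wide (case y) and 32 mm deep below the base's flat rim at z = 50 mm; at the front, where the notch is, its wall is 22 mm high. Axes as the case.
- lid (a joint): Opening angle of the lid, rad: 0 shut, 1.57 upright, 1.75 at its stop. A stiff hinge: it stays at any angle. It takes about 2 to 4 N at the front edge to lift. Hinge line: along case y through case x = +62, z = 50 mm. The lid is a hollow hood open below: walls and top 5 mm thick, inside 114 x 140 mm and 45 mm deep.
- lid_front (a point): Middle of the lid's lower front edge (outer face), 124 mm from the hinge line; over the notch when shut, and moving with the lid.
- lever: Loose opening lever, 140 g, 175 mm long, lying on the bench with its blade towards the case. Origin: underside, where the handle meets the blade; +x along the blade to its tip. Black handle 90 long x 18 wide x 30 mm tall (x = -90 to 0); level steel blade 22 wide x 3 mm thick, reaching from the handle to x = +85 mm, its mid-plane 15 mm above the origin.
- lever_grip (a point): Place to grip the lever's handle across its 18 mm width: handle axis, lever x = -22 mm, 15 mm above the underside.
- lever_tip (a point): Middle of the end of the lever's blade, lever x = +85 mm, at mid-thickness.
- rack: Fixed white holder, 116 (its x) x 53 (its y) x 28 mm tall, in which the three cold packs stand on edge side by side. Origin: centre of its underside. Its floor is 6 mm thick; inside 106 x 41 mm.
- pack_a: Blue cold pack, the one at the rack's -y side of the pile: 100 (its x) x 12 (its y) x 75 mm tall, about 90 g, standing on edge, loose. Origin: centre of its underside; z up. The three together are a pile 36 to 37 mm thick, which can be gripped across its thickness (along y) by the part above the rack.
- pack_b: Blue cold pack, the middle one of the pile: 100 (its x) x 12 (its y) x 75 mm tall, about 90 g, standing on edge, loose. Origin: centre of its underside; z up. The three together are a pile 36 to 37 mm thick, which can be gripped across its thickness (along y) by the part above the rack.
- pack_c: Blue cold pack, the one at the rack's +y side of the pile: 100 (its x) x 12 (its y) x 75 mm tall, about 90 g, standing on edge, loose. Origin: centre of its underside; z up. The three together are a pile 36 to 37 mm thick, which can be gripped across its thickness (along y) by the part above the rack.
- reagent: Bystander: amber bottle 64 mm across, 110 mm tall. Origin under its centre.
- beaker: Bystander: clear beaker 76 mm across, 90 mm tall. Origin under its centre.
- flat_pack: Bystander: large blue cold pack lying flat, 100 x 160 x 25 mm. Origin under its centre.
- tube: Bystander: lying clear tube with a yellow cap, 109 mm long, 30 mm tall. Origin under its middle.
- pipette: Bystander: lying white pipette, 230 mm long, 24 mm tall. Origin on its underside, near its middle; it lies along its x.
- dishes: Bystander: clear stacked dishes 94 mm across, 36 mm tall. Origin under the centre.
- slide_box: Bystander: square carton, 87 x 87 x 36 mm. Origin under its centre.
- timer: Bystander: white square timer, 65 x 65 x 20 mm. Origin under its centre.
Things that resemble listed ones, but are neither listed nor needed, are in the scene too. What is shaped like the pack_c but pink or turquoise is not meant.

How it is judged (in metres and radians):
On the way, in this order (a step that is already met when the one before it is completed fails the run):
1. the lid is pried up off the base (0.25 rad or more) with the lever pressing on it (value of joint lid above 0.25 rad and contact force between lever and case above 0.3 N), for 0.1 s.
2. the lid is swung up to upright or beyond (at least 1.4 rad) (value of joint lid above 1.4 rad), for 0.2 s.
At the end, for the whole second after the job is handed in: Lid still, open at least 1.4 rad; all three packs on edge in the pocket, within 7 mm of its floor, 12 mm lengthwise and 20 mm sideways of its middle, leaning under 0.25 rad; lever level on the bench (origin below 35 mm, within 0.22 rad of level); packs and lever at rest (value of joint lid above 1.4 rad and velocity of joint lid between -0.05 and 0.05 rad/s and z of pack_a in the frame of case between 0.01 and 0.025 m and x of pack_a in the frame of case between -0.012 and 0.012 m and y of pack_a in the frame of case between -0.02 and 0.02 m and angle between each of pack_a, pack_b, pack_c's own z axis and vertical below 0.25 rad and linear speed of each of pack_a, pack_b, pack_c, lever below 0.02 m/s and z of pack_b in the frame of case between 0.01 and 0.025 m and x of pack_b in the frame of case between -0.012 and 0.012 m and y of pack_b in the frame of case between -0.02 and 0.02 m and z of pack_c in the frame of case between 0.01 and 0.025 m and x of pack_c in the frame of case between -0.012 and 0.012 m and y of pack_c in the frame of case between -0.02 and 0.02 m and height (world z) of lever below 0.035 m and angle between lever's own x axis and vertical between 1.35 and 1.8 rad); the robot touches nothing.
It fails at once if the gripper or arm forces the case (over 3 N) while the lid is shut (below 0.2 rad) (value of joint lid below 0.2 rad and contact force between any of the fingers, the arm and case above 3 N).
It fails at once if a bystander is pushed more than 40 mm from its place (distance of any of reagent, beaker, flat_pack, tube, pipette, dishes, slide_box, timer from where it was at the start of the episode above 0.04 m).
It also fails if it takes over 67 s, if anything falls off the work surface, if the arm or the gripper's body presses on something with over 40 N, if the wrist force passes 120 N, or if a joint passes its speed limit or range.

### The arm

A 6-joint arm with a two-finger parallel gripper is mounted at the origin on the work surface. World frame = base frame: x ahead of the robot, y to its left, z up, the work surface at z = 0. Lengths are in mm, angles in rad, forces in N, time in s.
With the tool pointing down it reaches from about 275 to 750 mm from the base axis. Payload 10.2 kg.
Tool frame: the origin (TCP) lies on the centre line of the jaws, within the pads' length; the fingertips stand 17 mm ahead of it and the grasp point (between the pads) lies 2 mm behind it (ctrl.tip_extent is the distance from the TCP to the fingertips, in mm); z points along the fingers, y is the line along which they close (so a half turn about z gives the same grasp; the last joint's range is limited). The gripper opens to 85 mm and grips with 20 to 120 N. Pads are 22 mm wide; open, the fingers measure 114 mm over their backs; the gripper's body (76 mm by 85 mm) begins 54 mm behind the grasp point. The pads swing forward as they close: fully open they stand 13 mm farther back than shut.
Start: joints at [-0.223, 0.313, 1.498, -0, 1.331, -0.223], TCP at [525.006, -0.014, 248.294] pointing down, gripper open.
Joint ranges: [-2.94, 2.94], [-0.97, 2.17], [0.19, 2.56], [-1.23, 4.37], [0.02, 3.11], [-2.88, 2.88]. Speed limits (rad/s): [2.39, 2.39, 3.01, 3.14, 3.14, 3.14].

### API

Orientations are given as a unit quaternion [w, x, y, z].
In Python, from rig import sensors, capture, ctrl, cut_out, place_of gives the robot as it stands.
- The arm moves only by the shell command python3 -m jog 'ROWS' [FORCE]. ROWS is JSON, a list of rows, each a list of 3 entries, a list of its own where there are three numbers: the shift along the world's x, y, z in mm, then the turn, a rotation vector about the world's x, y, z in degrees, then the closure, from 0 (fully open) to 1 (shut). A call has exactly 8 rows; each row is the pose to reach, as a shift and turn from the pose commanded when the call began; what a row does not reach only later rows make up. A row lasts 1/12 s, in which the tool goes at most 41.7 mm and 7.16 degrees, less where a joint would pass 70% of its speed; a pose out of reach is approached as far as the arm can. A call with a gripper value outside its range is refused whole. The fingers move at their own pace and stop on an object; FORCE is the grip in N (left out, the last holds). Time passes only in rows, so rows that repeat a pose let the fingers close, or fill a call up. It gives the time, the measured TCP pose, the force and the opening at its end, in the units of the state.
- sensors.sense(): the state, without advancing time (a new reading comes with each control period).
- capture(name): name is "scene" or "side" or "wrist"; returns a dict with "color" (384x512x3 uint8, blue, green, red), "z_map" (384x512 float32, mm along the optical axis (not along the pixel's ray), 0 where there is no reading), "camera_matrix" (3x3 intrinsics, pixels), "R" (3x3) and "t" (3): a world point X has camera coordinates R X + t. Camera axes: x right, y down, z forward; pixel columns grow to the right and rows downward; lengths in mm; the calibration is good to about 2 mm. A picture is of the moment at which its call begins.
- ctrl.finish_job(): hands the job in, once; it reports no verdict.
Trained networks look in a picture, given as the dict that the camera call returned (one of the last four; its "shot" number tells which), for a name from the list of things; names that differ only in an ending like _2 or _b are one class to them, and where a whole thing is asked for, a point or a joint stands for the part that bears it (a point fixed in the world has none). Each returns a list of dicts, best first, with "p" (0 to 1); they miss things now and then, are a little off and sometimes report something else, mostly with a low value. They report only what shows in the picture. A call takes as long as a camera call. They do not tell look-alikes from the thing itself.
- cut_out(picture, query): "region" (384x512 bool, what is visible of it) and "box" ([left, top, right, bottom] in pixels, round what is visible of it).
- place_of(picture, query): "centre" ([row, column] in pixels: a listed point, or the origin of a listed thing).
The state is a dict: "time_s": time; "joints": joint angles; "dq": joint speeds; "tau": joint torques, N m; "eef_pos": TCP position; "ee_rot": TCP orientation; "force": force on the tool from outside, world axes, zero at the start; "wrist_torque": the same for the moment, N m; "grip_width": opening from 0.0 (shut) to 1.0 (fully open).
Only numpy, scipy, OpenCV 4.12 (cv2) and the standard library are available. Lean on these libraries where they do the work, as an engineer would, in place of code of your own. Each camera call takes 0.05 s, during which the arm holds its last target. There are 200 camera calls.

## Working session

There is one attempt and no reset: what is moved stays moved. The work goes in short steps, Python scripts to look and compute and a shell command to move; the robot and the scene stay as the last step left them, time stands still between calls to the robot, and variables do not carry over. Pictures are saved under pics/ and viewed, on a budget of 10 in all, crops included, one or two more only if the job needs it, and the job is handed in when it is done.

```bash
ls; mkdir -p pics
cat > h.py <<'E'
import numpy as np, cv2
from rig import sensors, capture, ctrl, cut_out, place_of
def pts(p,mask=None):
    z=p["z_map"]; K=p["camera_matrix"]; v,u=np.nonzero((z>0)&(mask if mask is not None else True))
    d=z[v,u]; c=np.stack([(u-K[0,2])*d/K[0,0],(v-K[1,2])*d/K[1,1],d],1)
    return (c-p["t"])@p["R"]   # R^T(c-t)
def ray(p,rc):
    K=p["camera_matrix"]; d=np.array([(rc[1]-K[0,2])/K[0,0],(rc[0]-K[1,2])/K[1,1],1.])
    return -p["R"].T@p["t"], p["R"].T@d
def at_z(p,rc,z):
    o,d=ray(p,rc); return o+d*(z-o[2])/d[2]
def px(p,X):
    c=p["R"]@np.array(X,float)+p["t"]; q=p["camera_matrix"]@c; return q[:2]/q[2]
E
python3 - <<'E'
from h import *
a=capture("scene"); b=capture("side"); 
cv2.imwrite("pics/1.png",np.vstack([a["color"],])); cv2.imwrite("pics/2.png",b["color"])
for p,n in((a,"scene"),(b,"side")):
    print(n,"cam",(-p["R"].T@p["t"]).round())
    for q in["case","lever","lever_grip","lever_tip","case_notch","lid_front","rack","pack_a"]:
        for r in place_of(p,q)[:3]:
            print(q,round(r["p"],2),np.round(r["centre"]),at_z(p,r["centre"],{"lever_grip":15,"lever_tip":15,"case_notch":45,"lid_front":50}.get(q,0)).round(0))
print(sensors.sense())
E
```

```text
pics
scene cam [1250.  428.  768.]
case 0.61 [237. 298.] [579. 149.   0.]
lever 0.65 [187. 244.] [ 474. -104.    0.]
lever_grip 0.66 [180. 240.] [ 470. -123.   15.]
lever_tip 0.69 [192. 269.] [468. -13.  15.]
case_notch 0.56 [185. 292.] [433.  49.  45.]
rack 0.63 [176. 186.] [ 535. -301.    0.]
pack_a 0.79 [162. 161.] [ 517. -433.    0.]
pack_a 0.63 [188. 127.] [ 687. -425.    0.]
pack_a 0.59 [177. 191.] [ 528. -286.    0.]
side cam [  66. -906.  632.]
case 0.77 [172. 244.] [576. 148.   0.]
lever 0.94 [222. 249.] [474. -95.   0.]
lever 0.35 [231. 386.] [ 765. -272.    0.]
lever_grip 0.94 [222. 252.] [ 472. -115.   15.]
lever_grip 0.5 [166. 244.] [584. 162.  15.]
lever_tip 0.56 [205. 233.] [461. -25.  15.]
lever_tip 0.49 [259. 315.] [ 534. -300.   15.]
case_notch 0.61 [169. 254.] [574.  77.  45.]
lid_front 0.83 [162. 252.] [585. 115.  50.]
lid_front 0.46 [201. 236.] [452. -60.  50.]
rack 0.87 [262. 316.] [ 541. -297.    0.]
rack 0.18 [203. 233.] [474.   4.   0.]
pack_a 0.96 [282. 408.] [ 682. -432.    0.]
pack_a 0.94 [262. 322.] [ 554. -302.    0.]
pack_a 0.85 [307. 341.] [ 511. -431.    0.]
{'time_s': 0.9, 'joints': array([-2.23380403e-01,  3.12866663e-01,  1.49770810e+00,  6.04278114e-06,
        1.33099471e+00, -2.23401293e-01]), 'dq': array([-6.11113899e-06, -1.78395478e-03,  1.83153520e-04,  1.70471041e-05,
        1.04736463e-03, -3.92387698e-04]), 'tau': array([ 1.36561557e-03, -4.12164509e+01, -2.59898472e+01, -1.84683245e-04,
        4.85929049e-04,  2.04724063e-05]), 'eef_pos': array([ 5.25003060e+02, -1.13781630e-03,  2.48308191e+02]), 'ee_rot': array([8.24456468e-06, 7.07099903e-01, 7.07113660e-01, 8.66044101e-06]), 'force': array([-0.28640538, -0.32835276,  0.69222781]), 'wrist_torque': array([ 0.01085854,  0.04493662, -0.00987058]), 'grip_width': 0.9987934340761349}
```

View pics/1.png

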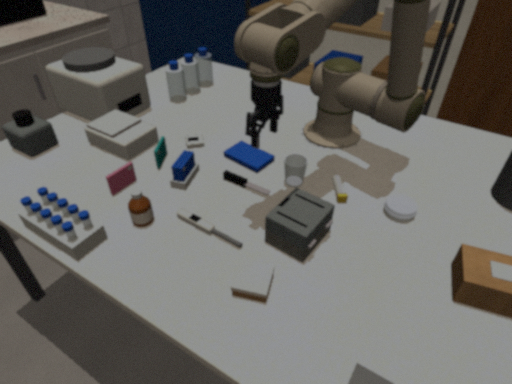

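View pics/2.png

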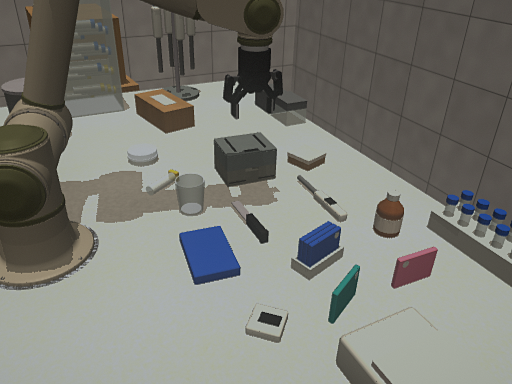

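Scene view: case (298,222) with its front towards the lever (245,183); rack with blue packs (185,167), turquoise (160,152) and pink (122,178) look-alikes. In the side view the case is at (245,158), the lever at (250,222), the rack at (318,248). The only blue pile is the one in the white rack, so that is the one meant. Now I fit poses from the depth of both views.

```bash
cat > fit.py <<'E'
from h import *
def cloud(names=("scene","side"),pics=None):
    P=[];C=[];S=[]
    for i,n in enumerate(names):
        p=capture(n); P.append(pts(p)); C.append(p["color"][p["z_map"]>0]); S.append(np.full(len(P[-1]),i))
    return np.vstack(P),np.vstack(C).astype(int),np.concatenate(S)
def rect(X,label):
    r=cv2.minAreaRect(X[:,:2].astype(np.float32)); print(label,len(X),"c",np.round(r[0],1),"size",np.round(r[1],1),"ang",round(r[2],1),"z",np.percentile(X[:,2],[5,50,95]).round(1)); return r
E
python3 - <<'E'
from fit import *
P,C,S=cloud()
def box(x0,x1,y0,y1,z0,z1): return (P[:,0]>x0)&(P[:,0]<x1)&(P[:,1]>y0)&(P[:,1]<y1)&(P[:,2]>z0)&(P[:,2]<z1)
np.savez("c0.npz",P=P,C=C,S=S)
dark=C.max(1)<60
blue=(C[:,0]>C[:,2]*2)&(C[:,0]>C[:,1]*1.5)
for s in(0,1):
    m=S==s
    print("bench z",np.median(P[m&box(400,800,-400,300,-15,15)][:,2]))
    rect(P[m&box(470,680,60,240,92,110)],"casetop"); rect(P[m&box(470,680,60,240,30,110)],"case")
    rect(P[m&box(420,520,-180,0,24,40)&dark],"handle top"); rect(P[m&box(420,520,-180,0,8,40)&~blue],"lever")
    rect(P[m&blue&box(470,600,-370,-230,74,90)],"packtop"); rect(P[m&blue&box(470,600,-370,-230,35,90)],"packs")
    rect(P[m&box(470,610,-370,-230,10,32)],"rack")
E
```

```text
bench z 0.5350739012573532
casetop 1909 c [574.9 146.1] size [124.5 153.1] ang 85.1 z [ 97.  100.2 102.6]
case 2977 c [576.  149.6] size [133.5 154.8] ang 85.1 z [ 41.3  99.2 102.3]
handle top 90 c [ 474.5 -137.8] size [83.  16.1] ang 89.8 z [24.6 28.9 32.1]
lever 320 c [471.1 -95. ] size [168.   27.3] ang 88.3 z [11.5 18.2 31.3]
packtop 201 c [ 547.8 -292.3] size [97.1 33.9] ang 17.0 z [76.1 80.8 83.4]
packs 384 c [ 548.  -291.7] size [97.9 34.6] ang 16.4 z [40.2 75.9 83. ]
rack 243 c [ 545.2 -294. ] size [121.7  54.3] ang 15.7 z [11.4 25.6 30.9]
bench z -0.7567192295561673
casetop 1040 c [574.1 143.9] size [130.3 151.6] ang 85.2 z [ 94.3  99.  101. ]
case 2224 c [574.1 143. ] size [132.2 153.7] ang 85.0 z [ 35.3  88.3 100.5]
handle top 157 c [ 469.6 -140.2] size [79.1 18. ] ang 89.4 z [25.  28.8 30.7]
lever 395 c [471.3 -95.8] size [167.9  24.6] ang 89.4 z [12.3 18.  30.2]
packtop 461 c [ 542.8 -297.2] size [99.7 36.5] ang 17.0 z [77.7 79.9 81.7]
packs 473 c [ 543.  -297.5] size [99.7 37.4] ang 17.0 z [77.2 79.8 81.7]
rack 566 c [ 543.8 -297.4] size [121.8  55.4] ang 14.3 z [11.5 24.7 29.6]
```

```bash
python3 - <<'E'
from h import *
p=capture("side")
for q in["beaker","flat_pack","tube","pipette","slide_box"]:
    r=place_of(p,q)[:1]
    if r: print(q,round(r[0]["p"],2),at_z(p,r[0]["centre"],0).round())
E
python3 -m jog '[[[-10,-22,-10],[0,0,0],0.3],[[-20,-44,-22],[0,0,0],0.5],[[-31,-66,-38],[0,0,0],0.5],[[-43,-90,-55],[0,0,0],0.5],[[-54,-116,-70],[0,0,0],0.5],[[-54,-116,-70],[0,0,0],0.5],[[-54,-116,-70],[0,0,0],0.5],[[-54,-116,-70],[0,0,0],0.5]]' 60
python3 - <<'E'
from fit import *
p=capture("wrist"); cv2.imwrite("pics/3.png",p["color"])
print((-p["R"].T@p["t"]).round())
for q,z in(("lever_grip",15),("lever_tip",15),("lever",0)):
    for r in place_of(p,q)[:1]: print(q,r["p"],r["centre"],at_z(p,r["centre"],z).round(1))
P=pts(p);C=p["color"][p["z_map"]>0].astype(int)
b=(abs(P[:,0]-471)<35)&(P[:,1]>-200)&(P[:,1]<10)
rect(P[b&(P[:,2]>24)&(P[:,2]<40)],"handle"); rect(P[b&(P[:,2]>9)&(P[:,2]<22)],"blade+")
E
```

```text
beaker 0.85 [358.  17.   0.]
flat_pack 0.97 [ 339. -178.    0.]
tube 0.54 [324. 169.   0.]
pipette 0.85 [705. -87.   0.]
slide_box 0.96 [778. 133.   0.]
time_s: 1.97
eef_pos: [471.4, -115.9, 178.7]
ee_rot: [0.0, 0.707, 0.707, 0.0]
force: [0.2, 0.6, 1.3]
grip_width: 0.502
[473. -31. 305.]
lever_grip 0.56 [183.1, 251.7] [ 472.5 -118.6   15. ]
lever_tip 0.97 [69.6, 253.0] [473.7  -9.4  15. ]
lever 0.97 [157.2, 250.2] [470.9 -94.3   0. ]
handle 1430 c [ 471.2 -139.4] size [89.6 17.4] ang 89.4 z [28.  29.8 31. ]
blade+ 2114 c [472.  -54.5] size [89.2 21.7] ang 89.3 z [15.4 16.6 17.8]
```

View pics/3.png

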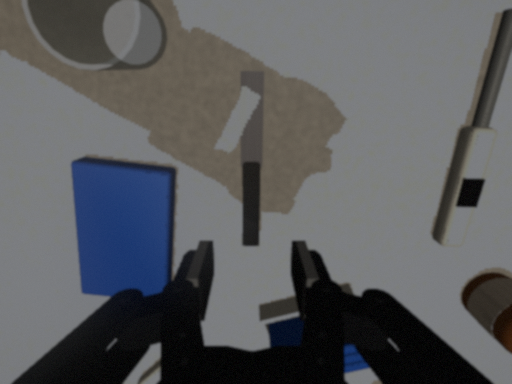

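The wrist view shows the handle at (251,203), its blade ending at (252,72), and the flat pack well to the left. The lever is confirmed and the fingers are over the grip point. Descend and grip.

```bash
python3 -m jog '[[[0,0,-30],[0,0,0],0.5],[[0,0,-60],[0,0,0],0.5],[[0,0,-90],[0,0,0],0.5],[[0,0,-115],[0,0,0],0.5],[[0,0,-135],[0,0,0],0.5],[[0,0,-148],[0,0,0],0.5],[[0,0,-157],[0,0,0],0.5],[[0,0,-158],[0,0,0],0.5]]' 100
python3 -m jog '[[[0,0,0],[0,0,0],0.9],[[0,0,0],[0,0,0],0.95],[[0,0,0],[0,0,0],0.95],[[0,0,0],[0,0,0],0.95],[[0,0,0],[0,0,0],0.95],[[0,0,0],[0,0,0],0.95],[[0,0,0],[0,0,0],0.95],[[0,0,0],[0,0,0],0.95]]' 100
python3 -m jog '[[[0,0,15],[0,0,0],0.95],[[0,0,40],[0,0,0],0.95],[[0,0,70],[0,0,0],0.95],[[15,0,100],[0,0,0],0.95],[[40,0,110],[0,0,-3],0.95],[[70,0,110],[0,0,-5],0.95],[[70,0,110],[0,0,-5],0.95],[[70,0,110],[0,0,-5],0.95]]' 100
python3 - <<'E'
from fit import *
p=capture("wrist"); cv2.imwrite("pics/4.png",p["color"]); np.savez("w1.npz",**{k:p[k] for k in("color","z_map","R","t","camera_matrix")})
s=sensors.sense(); T=s["eef_pos"]; print(T,s["ee_rot"],s["grip_width"])
for q in("lever_tip","lever_grip","case_notch","lid_front","case"):
    for r in place_of(p,q)[:1]: print(q,r["p"],r["centre"],at_z(p,r["centre"],45).round(1))
P=pts(p)
b=(abs(P[:,0]-T[0]-5)<35)&(P[:,1]>T[1]-70)&(P[:,1]<T[1]+120)
for l,h in((105,125),(125,140),(140,150)): 
  m=b&(P[:,2]>l)&(P[:,2]<h)
  if m.sum()>50: rect(P[m],f"{l}")
  if m.sum()>50 and l==105: X=P[m]; print("z~y",np.polyfit(X[:,1],X[:,2],1), "x~y",np.polyfit(X[:,1],X[:,0],1))
m=(P[:,0]>480)&(P[:,0]<680)&(P[:,1]>60)&(P[:,2]>90)&(P[:,2]<108)
rect(P[m],"casetop")
E
```

```text
time_s: 2.83
eef_pos: [470.7, -115.4, 19.2]
ee_rot: [-0.001, 0.707, 0.707, -0.0]
force: [0.1, -0.1, 0.1]
grip_width: 0.504
time_s: 3.5
eef_pos: [471.6, -116.2, 21.4]
ee_rot: [0.001, 0.707, 0.707, 0.0]
force: [-0.9, 1.6, 5.6]
grip_width: 0.19
time_s: 4.17
eef_pos: [541.4, -115.8, 130.3]
ee_rot: [0.0, 0.737, 0.676, 0.0]
force: [-1.2, 0.2, -1.8]
grip_width: 0.186
[ 540.54923993 -115.75641723  130.01005515] [-4.51065583e-04  7.36985813e-01  6.75908015e-01 -2.51509620e-04] 0.19043320541944686
lever_tip 0.86 [38.2, 253.7] [554.    3.1  45. ]
lever_grip 0.6 [268.6, 253.7] [ 539.4 -170.3   45. ]
105 2349 c [547.1 -59.3] size [98.3 42.5] ang 85.5 z [121.9 124.7 125. ]
z~y [1.74155074e-02 1.25302511e+02] x~y [8.84077842e-02 5.53343033e+02]
125 12203 c [548.1 -84.8] size [149.4  43.3] ang 78.1 z [125.1 126.2 139.3]
140 779 c [ 536.5 -120.1] size [55.2 39.9] ang 61.3 z [140.2 144.1 149.8]Traceback (most recent call last):
  File "<stdin>", line 13, in <module>
  File "fit.py", line 8, in rect
    r=cv2.minAreaRect(X[:,:2].astype(np.float32)); print(label,len(X),"c",np.round(r[0],1),"size",np.rou
[... 172 characters left out ...]
                                                      ~~~~~~~~~~~~~^^^^^^^^^^^^^^^^^^
    return _quantile_unchecked(
        a, q, axis, out, overwrite_input, method, keepdims, weights)
    return _ureduce(a,
                    func=_quantile_ureduce_func,
    ...<5 lines>...
                    overwrite_input=overwrite_input,
                    method=method)
    r = func(a, **kwargs)
    result = _quantile(arr,
                       quantiles=q,
    ...<2 lines>...
                       out=out,
                       weights=wgt)
    slices_having_nans = np.isnan(arr[-1, ...])
                                  ~~~^^^^^^^^^
IndexError: index -1 is out of bounds for axis 0 with size 0
```

View pics/4.png

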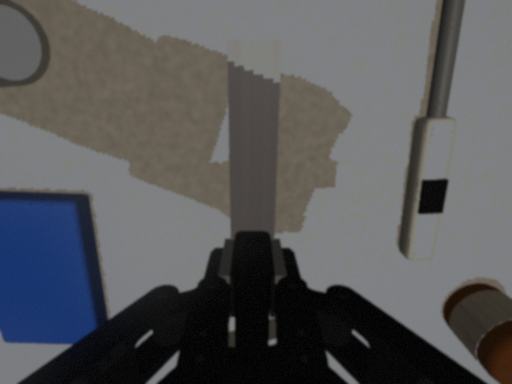

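The view shows the lever held straight (blade centred at columns 228–280, tip around row 40) and level, about 5.7 mm below the TCP. Next, move to just in front of the notch and check there.

```bash
python3 -m jog '[[[5,20,0],[0,0,0],0.95],[[10,40,-5],[0,0,0],0.95],[[16,60,-20],[0,0,0],0.95],[[16.5,67,-40],[0,0,0],0.95],[[16.5,67,-60],[0,0,0],0.95],[[16.5,67,-74],[0,0,0],0.95],[[16.5,67,-79.5],[0,0,0],0.95],[[16.5,67,-79.5],[0,0,0],0.95]]' 100
python3 - <<'E'
from fit import *
s=sensors.sense(); T=s["eef_pos"]; print(T,s["force"])
p=capture("wrist"); q=capture("side")
for d,pp in(("w",p),("s",q)):
  for n,z in(("lever_tip",45),("case_notch",45),("lid_front",50)):
    for r in place_of(pp,n)[:1]: print(d,n,round(r["p"],2),np.round(r["centre"]),at_z(pp,r["centre"],z).round(1))
P=pts(p)
m=(P[:,0]>480)&(P[:,0]<680)&(P[:,1]>60)&(P[:,2]>90)&(P[:,2]<108)
if m.sum()>50: rect(P[m],"casetop")
m=(P[:,0]>500)&(P[:,0]<640)&(P[:,1]>65)&(P[:,1]<105)&(P[:,2]>15)&(P[:,2]<94)
if m.sum()>50:
  X=P[m]; print("front face y~x",np.polyfit(X[:,0],X[:,1],1),np.median(X,0))
b=(P[:,1]>T[1]+30)&(P[:,1]<75)&(P[:,2]>38)&(P[:,2]<54)&(abs(P[:,0]-565)<30)
rect(P[b],"blade")
S=q["color"][130:260,190:320]; W=p["color"]
im=np.hstack([cv2.resize(W,(400,300)),cv2.resize(S,(300,300))]); cv2.imwrite("pics/5.png",im)
E
```

```text
time_s: 5.13
eef_pos: [556.8, -49.0, 49.9]
ee_rot: [-0.001, 0.737, 0.676, -0.001]
force: [-0.5, -0.9, -1.5]
grip_width: 0.191
[556.7897568  -48.97377215  49.87167964] [-0.45394962 -0.93829165 -1.47305471]
w lever_tip 0.82 [ 37. 254.] [568.   57.4  45. ]
s lever_tip 0.55 [164. 307.] [728.6  43.2  45. ]
s case_notch 0.96 [170. 254.] [569.6  73.6  45. ]
s lid_front 0.9 [162. 251.] [581.  113.8  50. ]
blade 8597 c [564.2  18.4] size [76.7 22.2] ang 84.5 z [44.1 45.1 46.2]
```

View pics/5.png

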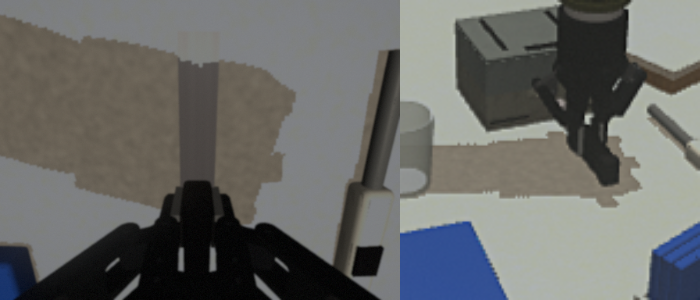

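The wrist view shows the blade straight, tip at about (199,35) of the left panel. In the side crop the case front is right behind the gripper. Refine the front face and the notch from the stored first cloud before inserting.

Run:
```python
import numpy as np
d=np.load("c0.npz");P,C,S=d["P"],d["C"],d["S"]
m=(S==1)&(P[:,0]>490)&(P[:,0]<650)&(P[:,1]>65)&(P[:,1]<110)&(P[:,2]>12)&(P[:,2]<92)
X=P[m]
k=np.ones(len(X),bool)
for _ in range(6):
    f=np.polyfit(X[k,0],X[k,1],1); r=X[:,1]-np.polyval(f,X[:,0]); k=abs(r-np.median(r[k]))<3
print("face y~x",f,k.sum(),"x range",np.percentile(X[k,0],[.5,99.5]), "y at 569",np.polyval(f,569))
# notch pixels: deep ones at z 40-50
n=(S==1)&(abs(P[:,0]-569)<60)&(P[:,2]>36)&(P[:,2]<52)&(P[:,1]-np.polyval(f,P[:,0])>5)&(P[:,1]<200)
print(n.sum(),P[n].round(0)[:30])
# dark bar just above the notch on lid
g=m&(C.max(1)<35); print("dark",g.sum(),np.median(P[g],0),np.percentile(P[g],[3,97],axis=0)) if g.sum() else 0
for s in(0,1):
    t=(S==s)&(P[:,0]>480)&(P[:,0]<670)&(P[:,1]>60)&(P[:,1]<230)&(P[:,2]>96)&(P[:,2]<104); Y=P[t]
    a=np.deg2rad(85.1);u=np.array([np.cos(a),np.sin(a)]);v=np.array([u[1],-u[0]])
    pu=Y[:,:2]@u;pv=Y[:,:2]@v
    for q in(0.5,2): 
        c=(np.percentile(pu,[q,100-q]),np.percentile(pv,[q,100-q])); print(s,np.diff(c[0]),np.diff(c[1]),(u*c[0].mean()+v*c[1].mean()).round(1))
```

```text
face y~x [-8.37335649e-02  1.32361174e+02] 1019 x range [494.68795276 643.51297451] y at 569 84.7167751145978
11 [[591.  99.  38.]
 [590.  92.  42.]
 [591.  88.  44.]
 [590.  91.  40.]
 [573.  96.  37.]
 [575.  93.  38.]
 [577.  91.  39.]
 [580.  91.  38.]
 [588.  88.  38.]
 [558.  92.  39.]
 [565.  92.  38.]]
0 [122.81334939] [149.29830275] [575.5 145.7]
0 [119.03518646] [145.33386269] [576.4 146.3]
1 [124.6729213] [149.52809274] [574.1 143.9]
1 [120.51188978] [144.68010359] [573.3 143.7]
```

```bash
python3 -m jog '[[[0.5,4,1],[0,0,0],0.95],[[1.5,11,1],[0,0,0],0.95],[[2,18,1],[0,0,0],0.95],[[3,25,1],[0,0,0],0.95],[[3.5,31,1],[0,0,0],0.95],[[4,36,1],[0,0,0],0.95],[[4.2,38,1],[0,0,0],0.95],[[4.2,38,1],[0,0,0],0.95]]' 100
python3 -m jog '[[[0.2,2,0],[0,0,0],0.95],[[0.5,5,0],[0,0,0],0.95],[[0.7,8,0],[0,0,0],0.95],[[0.9,10,0],[0,0,0],0.95],[[1,12,0],[0,0,0],0.95],[[1,12,0],[0,0,0],0.95],[[1,12,0],[0,0,0],0.95],[[1,12,0],[0,0,0],0.95]]' 100
```

```text
time_s: 6.2
eef_pos: [561.7, -10.4, 51.8]
ee_rot: [-0.0, 0.737, 0.676, -0.0]
force: [-1.2, -0.2, -1.3]
grip_width: 0.19
time_s: 6.87
eef_pos: [562.7, 0.9, 51.8]
ee_rot: [0.0, 0.737, 0.676, -0.0]
force: [0.6, 0.7, -0.2]
grip_width: 0.194
```

The blade went in about 23 mm without resistance. Pry up, following the arc.

```bash
python3 -m jog '[[[0,0,3],[0,0,0],0.95],[[0,0,7],[0,0,0],0.95],[[0,0,11],[0,0,0],0.95],[[0,0.5,15],[0,0,0],0.95],[[0,1,19],[0,0,0],0.95],[[0,1.5,23],[0,0,0],0.95],[[0,2,26],[0,0,0],0.95],[[0,2,28],[0,0,0],0.95]]' 100
python3 -m jog '[[[0,1,5],[0,0,0],0.95],[[0,2,10],[0,0,0],0.95],[[0.5,4,15],[0,0,0],0.95],[[0.5,5,19],[0,0,0],0.95],[[0.5,6,22],[0,0,0],0.95],[[0.5,6,23],[0,0,0],0.95],[[0.5,6,23],[0,0,0],0.95],[[0.5,6,23],[0,0,0],0.95]]' 100
python3 - <<'E'
from fit import *
a=capture("scene"); b=capture("side"); im=np.hstack([cv2.resize(a["color"][150:280,220:350],(390,390)),cv2.resize(b["color"][100:230,190:320],(390,390))]); cv2.imwrite("pics/6.png",im)
for p in(a,b):
  P=pts(p); m=(P[:,0]>520)&(P[:,0]<620)&(P[:,1]>110)&(P[:,1]<200)&(P[:,2]>95); print(m.sum(),np.arctan(-np.polyfit(P[m,1],P[m,2],1)[0]) if m.sum()>20 else 0)
E
```

```text
time_s: 7.53
eef_pos: [562.7, 3.2, 80.2]
ee_rot: [0.0, 0.737, 0.676, 0.0]
force: [-0.8, 1.6, -4.1]
grip_width: 0.186
time_s: 8.2
eef_pos: [563.3, 8.9, 102.9]
ee_rot: [0.0, 0.737, 0.676, 0.0]
force: [-0.3, 0.6, -2.5]
grip_width: 0.193
1006 0.4094956364397963
92 0.1977541812834935
```

View pics/6.png

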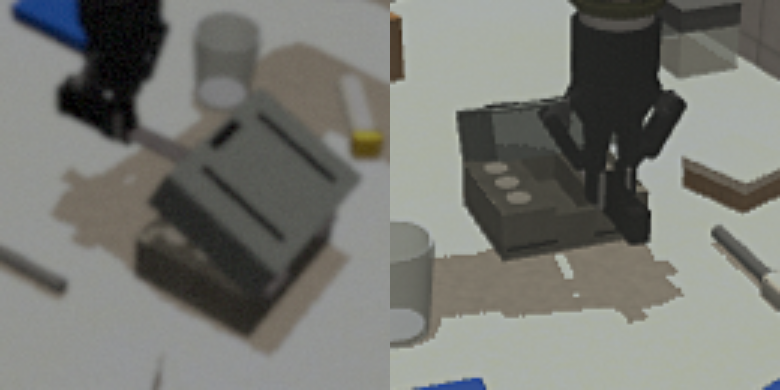

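Left panel: the lid's front edge has been lifted by the blade at about (175,150), and the lid stands near 0.41 rad. Right panel: the open base and its pocket are visible. The pry step is done; continue up the arc, then push the tip against the inside of the hood.

```bash
python3 -m jog '[[[0.2,3,6],[0,0,0],0.95],[[0.5,5.5,11],[0,0,0],0.95],[[0.8,8.5,16],[0,0,0],0.95],[[1,12,22],[0,0,0],0.95],[[1.3,15.5,27],[0,0,0],0.95],[[1.6,19.5,32],[0,0,0],0.95],[[2,23.5,36],[0,0,0],0.95],[[2.4,28,41],[0,0,0],0.95]]' 100
python3 -m jog '[[[0.5,5,5],[0,0,0],0.95],[[1,10,9],[0,0,0],0.95],[[1.4,17,12],[0,0,0],0.95],[[1.9,23,14],[0,0,0],0.95],[[2.4,29,14],[0,0,0],0.95],[[2.9,35,14],[0,0,0],0.95],[[3.4,41,14],[0,0,0],0.95],[[3.9,46,14],[0,0,0],0.95]]' 100
python3 -m jog '[[[0.4,5,0],[0,0,0],0.95],[[0.8,10,0],[0,0,0],0.95],[[1.3,15,0],[0,0,0],0.95],[[1.7,20,0],[0,0,0],0.95],[[2.1,25,0],[0,0,0],0.95],[[2.5,30,0],[0,0,0],0.95],[[3,35,0],[0,0,0],0.95],[[3.3,39,0],[0,0,0],0.95]]' 100
python3 - <<'E'
from fit import *
a=capture("scene"); b=capture("side"); im=np.hstack([cv2.resize(a["color"][130:280,220:370],(390,390)),cv2.resize(b["color"][80:230,190:340],(390,390))]); cv2.imwrite("pics/7.png",im)
P=pts(a); m=(P[:,0]>540)&(P[:,0]<600)&(P[:,1]>190)&(P[:,1]<280)&(P[:,2]>65)&(P[:,2]<165)
if m.sum()>20: f=np.polyfit(P[m,2],P[m,1],1); print(m.sum(),f,"theta",np.pi/2-np.arctan(-f[0]) )
E
```

```text
time_s: 8.97
eef_pos: [565.4, 37.5, 143.9]
ee_rot: [-0.0, 0.737, 0.676, -0.0]
force: [-0.9, 2.2, -9.3]
grip_width: 0.188
time_s: 9.63
eef_pos: [569.8, 83.7, 158.1]
ee_rot: [0.0, 0.737, 0.676, 0.0]
force: [-0.2, -1.5, -0.8]
grip_width: 0.192
time_s: 10.3
eef_pos: [572.7, 122.3, 157.4]
ee_rot: [-0.0, 0.737, 0.676, -0.0]
force: [0.4, -2.1, -4.3]
grip_width: 0.191
429 [ -0.27562886 273.59355465] theta 1.3018455616429985
```

View pics/7.png

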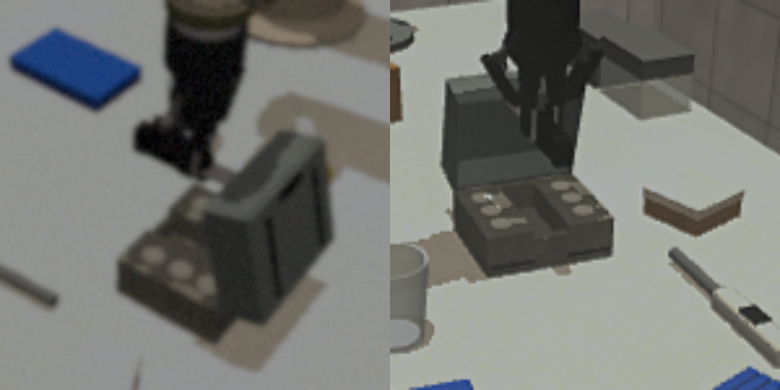

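The lid is at about 1.3 rad with the blade tip inside the hood (left panel, about (215,175)). Push 28 mm farther, then back out and return the lever.

```bash
python3 -m jog '[[[0.4,5,0],[0,0,0],0.95],[[0.8,10,0],[0,0,0],0.95],[[1.3,15,0],[0,0,0],0.95],[[1.7,20,0],[0,0,0],0.95],[[2.1,25,0],[0,0,0],0.95],[[2.4,29,0],[0,0,0],0.95],[[2.4,29,0],[0,0,0],0.95],[[2.4,29,0],[0,0,0],0.95]]' 100
python3 -m jog '[[[-1,-10,0],[0,0,0],0.95],[[-3,-30,0],[0,0,0],0.95],[[-5,-60,0],[0,0,0],0.95],[[-8,-95,0],[0,0,0],0.95],[[-12,-130,0],[0,0,0],0.95],[[-15,-165,0],[0,0,0],0.95],[[-18,-190,0],[0,0,0],0.95],[[-18,-195,0],[0,0,0],0.95]]' 100
python3 - <<'E'
from fit import *
a=capture("scene"); b=capture("side")
for p in (a,b):
  P=pts(p); m=(P[:,0]>530)&(P[:,0]<610)&(P[:,1]>190)&(P[:,1]<290)&(P[:,2]>70)&(P[:,2]<160)
  if m.sum()>20: f=np.polyfit(P[m,2],P[m,1],1); print(m.sum(),f,"theta",np.pi/2+np.arctan(f[0]),np.percentile(P[m],[5,95],axis=0).round())
print(sensors.sense()["eef_pos"])
E
```

```text
time_s: 11.07
eef_pos: [575.3, 151.6, 158.0]
ee_rot: [-0.0, 0.737, 0.676, 0.0]
force: [0.1, -0.2, -1.4]
grip_width: 0.189
time_s: 11.73
eef_pos: [556.7, -48.3, 158.1]
ee_rot: [0.0, 0.739, 0.674, -0.0]
force: [0.6, -0.7, -1.2]
grip_width: 0.19
239 [4.33520476e-02 2.55763991e+02] theta 1.6141212463327883 [[539. 257.  76.]
 [606. 265. 157.]]
610 [4.09491578e-02 2.52027055e+02] theta 1.6117226192734564 [[534. 251.  74.]
 [606. 262. 146.]]
[557.04553274 -45.45163996 158.00206496]
```

The lid stands at about 1.61 rad in both views. Return the lever to its place.

```bash
python3 -m jog '[[[-20,-15,0],[0,0,1],0.95],[[-40,-32,-10],[0,0,2],0.95],[[-62,-50,-30],[0,0,4],0.95],[[-86,-72,-55],[0,0,5],0.95],[[-86,-72,-80],[0,0,5],0.95],[[-86,-72,-105],[0,0,5],0.95],[[-86,-72,-120],[0,0,5],0.95],[[-86,-72,-120],[0,0,5],0.95]]' 100
python3 -m jog '[[[0,0,-5],[0,0,0],0.95],[[0,0,-10],[0,0,0],0.95],[[0,0,-14],[0,0,0],0.95],[[0,0,-16],[0,0,0],0.95],[[0,0,-16.5],[0,0,0],0.95],[[0,0,-16.5],[0,0,0],0.6],[[0,0,-16.5],[0,0,0],0.5],[[0,0,-16.5],[0,0,0],0.5]]' 60
python3 -m jog '[[[0,0,0],[0,0,0],0.5],[[0,0,20],[0,0,0],0.5],[[0,0,50],[0,0,0],0.5],[[0,0,85],[0,0,0],0.3],[[10,-20,120],[0,0,-7],0.1],[[25,-50,150],[0,0,-14],0],[[40,-80,170],[0,0,-21],0],[[50,-100,180],[0,0,-28],0]]' 60
python3 - <<'E'
from fit import *
print(sensors.sense()["eef_pos"])
p=capture("side"); P=pts(p); b=(abs(P[:,0]-471)<40)&(P[:,1]>-200)&(P[:,1]<10)
rect(P[b&(P[:,2]>24)&(P[:,2]<45)],"handle"); rect(P[b&(P[:,2]>9)&(P[:,2]<22)],"blade+")
E
```

```text
time_s: 12.5
eef_pos: [469.9, -114.5, 35.4]
ee_rot: [-0.002, 0.707, 0.707, -0.001]
force: [-0.1, 0.2, -1.6]
grip_width: 0.188
time_s: 13.17
eef_pos: [471.4, -116.1, 21.6]
ee_rot: [0.0, 0.707, 0.707, 0.0]
force: [-0.2, 0.5, 0.0]
grip_width: 0.498
time_s: 13.83
eef_pos: [522.7, -218.8, 205.1]
ee_rot: [0.003, 0.859, 0.512, 0.001]
force: [1.0, -0.3, 0.8]
grip_width: 1.001
[ 522.66778354 -218.78271722  205.05454144]
handle 185 c [ 470.8 -142.2] size [90.3 18.1] ang 89.9 z [25.1 28.8 30.6]
blade+ 256 c [472.1 -99.1] size [176.1  23.5] ang 89.6 z [10.8 15.5 21.3]
```

```bash
python3 -m jog '[[[-5,-12,5],[0,0,-7],0],[[-10,-25,10],[0,0,-14],0],[[-16,-40,16],[0,0,-21],0],[[-24,-55,22],[0,0,-28],0],[[-33,-75,28],[0,0,-35],0],[[-41,-89,28],[0,0,-42],0],[[-41,-89,28],[0,0,-45.5],0],[[-41,-89,28],[0,0,-45.5],0]]' 60
cat > pk.py <<'E'
from fit import *
s=sensors.sense(); print(s["eef_pos"],s["ee_rot"])
p=capture("wrist"); P=pts(p);C=p["color"][p["z_map"]>0].astype(int)
print("cam",(-p["R"].T@p["t"]).round())
blue=(C[:,0]>C[:,2]*2)&(C[:,0]>C[:,1]*1.5)
b=(P[:,0]>460)&(P[:,0]<620)&(P[:,1]>-380)&(P[:,1]<-220)
rect(P[b&blue&(P[:,2]>74)&(P[:,2]<90)],"packtop")
rect(P[b&(P[:,2]>20)&(P[:,2]<34)],"rack")
for r in place_of(p,"rack")[:2]: print(r["p"],at_z(p,r["centre"],0).round(1))
cv2.imwrite("pics/8.png",p["color"])
E
python3 pk.py
```

```text
time_s: 14.55
eef_pos: [479.7, -305.6, 229.2]
ee_rot: [-0.0, 0.99, 0.142, -0.0]
force: [-0.6, 0.5, 0.2]
grip_width: 1.0
[ 479.72356819 -305.62277878  229.2042927 ] [-8.76057845e-05  9.89898653e-01  1.41776753e-01 -3.42279153e-05]
cam [ 562. -281.  355.]
packtop 3531 c [ 545.  -294.6] size [95.7 33.8] ang 16.5 z [79.2 80.9 82.1]
rack 1071 c [ 544.9 -293.9] size [115.4  53.1] ang 16.7 z [26.8 28.  29.3]
```

View pics/8.png

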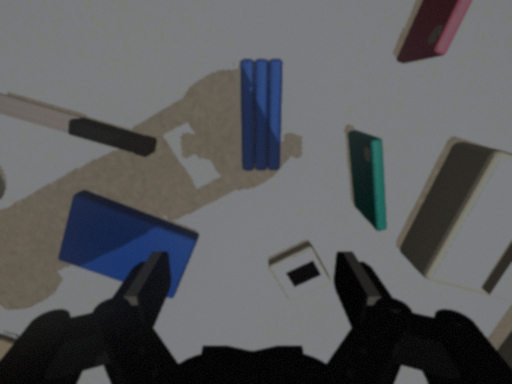

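The view shows the blue three-pack pile at columns 241–282, rows 58–170, in its rack; the turquoise pack (368,180) and the pink one (430,30) are separate. Blue packs confirmed, top at z≈81, centre (545,-294.4), yaw 16.5°.

```bash
python3 -m jog '[[[15,3,0],[0,0,0],0],[[40,7,-15],[0,0,0],0],[[60,10,-40],[0,0,0],0],[[65,11,-70],[0,0,0],0],[[65,11,-100],[0,0,0],0],[[65,11,-130],[0,0,0],0],[[65,11,-155],[0,0,0],0],[[65,11,-165],[0,0,0],0]]' 60
python3 -m jog '[[[0,0,-4],[0,0,0],0],[[0,0,-4],[0,0,0],0.3],[[0,0,-4],[0,0,0],0.55],[[0,0,-4],[0,0,0],0.7],[[0,0,-4],[0,0,0],0.7],[[0,0,-4],[0,0,0],0.7],[[0,0,-4],[0,0,0],0.7],[[0,0,-4],[0,0,0],0.7]]' 60
```

```text
time_s: 15.32
eef_pos: [544.1, -292.3, 60.5]
ee_rot: [-0.002, 0.989, 0.145, -0.002]
force: [0.1, -0.2, -0.1]
grip_width: 1.001
time_s: 15.98
eef_pos: [545.8, -294.5, 61.8]
ee_rot: [0.001, 0.99, 0.144, 0.001]
force: [-0.0, 1.0, 6.7]
grip_width: 0.414
```

```bash
python3 -m jog '[[[0,0,5],[0,0,0],0.7],[[0,0,12],[0,0,0],0.7],[[0,0,22],[0,0,0],0.7],[[0,0,35],[0,0,0],0.7],[[0,0,50],[0,0,0],0.7],[[0,0,65],[0,0,0],0.7],[[0,0,80],[0,0,0],0.7],[[0,0,85],[0,0,0],0.7]]' 60
python3 -m jog '[[[0,10,0],[0,0,5],0.7],[[3,25,5],[0,0,12],0.7],[[5,45,10],[0,0,19],0.7],[[8,70,15],[0,0,26],0.7],[[10,95,15],[0,0,33],0.7],[[12,120,15],[0,0,40],0.7],[[13,145,15],[0,0,47],0.7],[[14,165,15],[0,0,54],0.7]]' 60
python3 -m jog '[[[0,15,0],[0,0,5],0.7],[[0,35,0],[0,0,10],0.7],[[2,60,0],[0,0,14],0.7],[[4,85,0],[0,0,14.5],0.7],[[6,105,0],[0,0,14.5],0.7],[[8,118,0],[0,0,14.5],0.7],[[8,120,0],[0,0,14.5],0.7],[[8,120,0],[0,0,14.5],0.7]]' 60
python3 - <<'E'
from fit import *
s=sensors.sense(); print(s["eef_pos"],s["ee_rot"],s["grip_width"],"toolx ang",90-np.degrees(2*np.arctan2(s["ee_rot"][1],s["ee_rot"][2]))+90)
out=[]
for n in("wrist","scene","side"):
  p=capture(n); P=pts(p);C=p["color"][p["z_map"]>0].astype(int); cv2.imwrite(f"pics/raw_{n}.png",p["color"])
  blue=(C[:,0]>C[:,2]*2)&(C[:,0]>C[:,1]*1.5)
  b=(abs(P[:,0]-567)<60)&(abs(P[:,1]+10)<90)&(P[:,2]>80)
  if (b&blue).sum()>30: rect(P[b&blue],n+" packs all"); 
  m=b&blue&(P[:,2]>155)&(P[:,2]<195)
  if m.sum()>30: rect(P[m],"upper")
  if n=="wrist":
    c=(P[:,1]>70)&(P[:,1]<215)&(P[:,0]>480)&(P[:,0]<660)
    for l,h in((44,56),(12,24)):
      k=c&(P[:,2]>l)&(P[:,2]<h); print(l,k.sum()); 
      if k.sum()>30: rect(P[k],"lvl")
E
```

```text
time_s: 16.65
eef_pos: [545.8, -294.5, 148.3]
ee_rot: [0.001, 0.99, 0.144, 0.001]
force: [-0.5, 0.9, -2.3]
grip_width: 0.416
time_s: 17.32
eef_pos: [558.9, -127.2, 160.3]
ee_rot: [-0.0, 0.815, 0.58, -0.0]
force: [-0.4, -0.2, -2.7]
grip_width: 0.412
time_s: 17.98
eef_pos: [567.2, -8.7, 160.2]
ee_rot: [0.0, 0.737, 0.676, -0.0]
force: [0.4, -0.6, -1.9]
grip_width: 0.412
[567.18843841  -8.74100325 160.24666138] [ 2.89208543e-06  7.36943120e-01  6.75954745e-01 -1.46000442e-04] 0.4115945328573353 toolx ang 85.05667226694017
wrist packs all 14115 c [568.8  -1.6] size [100.2  83. ] ang 32.1 z [176.9 179.4 218.3]
upper 12694 c [583.2  -1.6] size [80.3 67.2] ang 85.1 z [176.8 179.3 180.3]
44 12375
lvl 12375 c [571.8 112.5] size [ 54.  150.5] ang 85.3 z [48.9 50.2 51.6]
12 3725
lvl 3725 c [572.4 116.5] size [ 62.5 140. ] ang 85.5 z [16.6 18.1 19.5]
scene packs all 726 c [576.5  -5.6] size [74.1 92.5] ang 41.5 z [116.  155.  246.9]
upper 275 c [574.9  -0.9] size [71.7 88.1] ang 45.1 z [157.1 178.5 191.3]
side packs all 468 c [572.9 -15.4] size [103.4  49.8] ang 86.0 z [114.  163.  179.1]
upper 276 c [573.9 -17.9] size [106.5  43. ] ang 66.6 z [157.4 177.3 179.4]
```

View pics/raw_wrist.png

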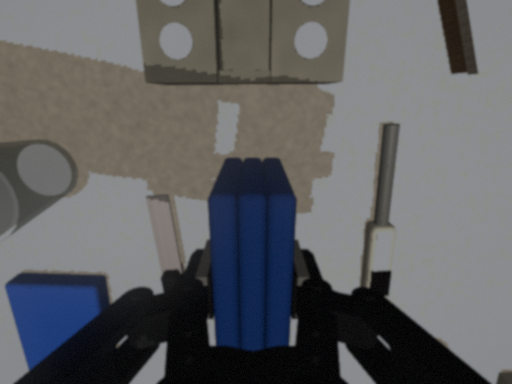

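The wrist view shows the pile's tops at columns 210–296, rows 160–348, straight in the jaws, and the case pocket at columns 218–271, top rows. From this one picture I measure the lateral and lengthwise offsets in the case axes.

```bash
cat > off.py <<'E'
from fit import *
s=sensors.sense(); T=s["eef_pos"]; p=capture("wrist"); P=pts(p);C=p["color"][p["z_map"]>0].astype(int)
rim=(P[:,1]>60)&(P[:,1]<205)&(abs(P[:,0]-572)<95)&(P[:,2]>47)&(P[:,2]<53)
a=cv2.minAreaRect(P[rim][:,:2].astype(np.float32))[2]; a=a if a>45 else a+90
print("case yaw",a)
a=np.deg2rad(a);u=np.array([np.cos(a),np.sin(a)]);v=np.array([u[1],-u[0]])
U=(P[:,:2]-T[:2])@u; V=(P[:,:2]-T[:2])@v
q=lambda x:np.percentile(x,[.3,50,99.7]).round(1)
print("T",T.round(1),"rim U",q(U[rim]),"V",q(V[rim]),"Vcentre",q(V[rim])[[0,2]].mean())
Ub=np.percentile(U[rim],.3)
# pocket: gap in rim beyond the front wall
k=rim&(U>Ub+14); g=np.sort(V[k]); d=np.diff(g); i=d.argmax(); print("pocket V",g[i],g[i+1],"centre",(g[i]+g[i+1])/2,"w",d[i])
f=(P[:,2]>14)&(P[:,2]<22)&(U>Ub+8)&(abs(V-(g[i]+g[i+1])/2)<25); print("floor",f.sum(),"U",q(U[f]),"V",q(V[f]),"z",q(P[f,2]))
blue=(C[:,0]>C[:,2]*2)&(C[:,0]>C[:,1]*1.5)
b=blue&(abs(P[:,2]-T[2]-19)<5)&(abs(V)<30)&(abs(U)<70)
print("pack z",q(P[b,2]),"U",q(U[b]),"V",q(V[b]),"Vc",q(V[b])[[0,2]].mean(), "yaw off",np.degrees(np.polyfit(U[b],V[b],1)[0]))
print("u",u,"v",v)
E
python3 off.py
```

```text
case yaw 84.92948150634766
T [567.2 -10.  160.3] rim U [ 95.3 123.1 147.6] V [-80.7 -26.7  68.5] Vcentre -6.100000000000001
pocket V -26.391545320115235 14.227870189546413 centre -6.0818375652844106 w 40.61941550966165
floor 3446 U [107.  132.7 156.2] V [-26.8  -6.3  14.3] z [15.9 18.2 21.3]
pack z [175.3 179.3 181.1] U [-29.5  15.3  48.3] V [-16.6   1.2  18.7] Vc 1.049999999999999 yaw off 0.3004843425934435
u [0.08838177 0.99608667] v [ 0.99608667 -0.08838177]
```

```bash
python3 -m jog '[[[1,15,0],[0,0,0],0.7],[[2,40,0],[0,0,0],0.7],[[3,70,0],[0,0,0],0.7],[[4,100,0],[0,0,0],0.7],[[5.5,125,0],[0,0,0],0.7],[[6.5,145,0],[0,0,0],0.7],[[6.8,155,0],[0,0,0],0.7],[[6.8,157,0],[0,0,0],0.7]]' 60
python3 -m jog '[[[0,0,-5],[0,0,0],0.7],[[0,0,-13],[0,0,0],0.7],[[0,0,-23],[0,0,0],0.7],[[0,0,-33],[0,0,0],0.7],[[0,0,-41],[0,0,0],0.7],[[0,0,-46],[0,0,0],0.7],[[0,0,-48],[0,0,0],0.7],[[0,0,-48],[0,0,0],0.7]]' 60
python3 - <<'E'
from fit import *
print(sensors.sense()["eef_pos"])
a=capture("scene"); b=capture("side")
im=np.hstack([cv2.resize(a["color"][160:270,245:355],(390,390),interpolation=2),cv2.resize(b["color"][95:205,190:300],(390,390),interpolation=2)]); cv2.imwrite("pics/9.png",im)
E
```

```text
time_s: 18.85
eef_pos: [574.0, 148.8, 160.2]
ee_rot: [-0.0, 0.737, 0.676, -0.0]
force: [0.6, -0.1, -2.4]
grip_width: 0.415
time_s: 19.52
eef_pos: [573.9, 147.9, 111.7]
ee_rot: [-0.0, 0.737, 0.676, -0.0]
force: [-0.5, 0.4, -3.4]
grip_width: 0.414
[573.88057753 147.86214629 111.74031064]
```

View pics/9.png

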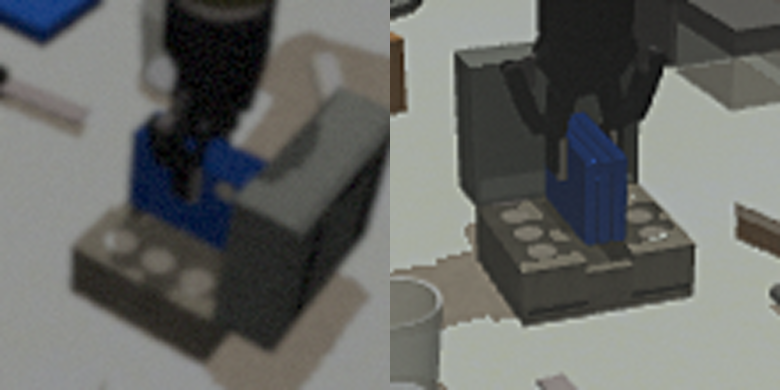

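Left panel: the pile hangs over the pocket. Right panel: the pile's lower front edge (585–625, 240) sits above the pocket between the two rows of holes, lined up with the notch (590–630, 262). I'll pull back 1.5 mm lengthwise and lower while watching the force.

```bash
python3 -m jog '[[[0,-1.5,0],[0,0,0],0.7],[[0,-1.5,-2],[0,0,0],0.7],[[0,-1.5,-4],[0,0,0],0.7],[[0,-1.5,-6],[0,0,0],0.7],[[0,-1.5,-8],[0,0,0],0.7],[[0,-1.5,-10],[0,0,0],0.7],[[0,-1.5,-12],[0,0,0],0.7],[[0,-1.5,-12],[0,0,0],0.7]]' 60
```

```text
time_s: 20.28
eef_pos: [573.8, 146.5, 99.8]
ee_rot: [-0.0, 0.737, 0.676, -0.0]
force: [0.1, 0.3, -2.7]
grip_width: 0.416
```

```bash
python3 -m jog '[[[0,0,-3],[0,0,0],0.7],[[0,0,-6],[0,0,0],0.7],[[0,0,-9],[0,0,0],0.7],[[0,0,-12],[0,0,0],0.7],[[0,0,-15],[0,0,0],0.7],[[0,0,-18],[0,0,0],0.7],[[0,0,-20],[0,0,0],0.7],[[0,0,-20],[0,0,0],0.7]]' 60
```

```text
time_s: 20.95
eef_pos: [573.8, 146.5, 79.8]
ee_rot: [-0.0, 0.737, 0.676, -0.0]
force: [-0.1, -0.1, -2.8]
grip_width: 0.413
```

```bash
python3 -m jog '[[[0,0,-1],[0,0,0],0.7],[[0,0,-2],[0,0,0],0.7],[[0,0,-3],[0,0,0],0.7],[[0,0,-4],[0,0,0],0.7],[[0,0,-5],[0,0,0],0.7],[[0,0,-5],[0,0,0],0.7],[[0,0,-5],[0,0,0],0.7],[[0,0,-5],[0,0,0],0.7]]' 60
```

```text
time_s: 21.62
eef_pos: [574.0, 146.5, 75.3]
ee_rot: [0.0, 0.737, 0.676, 0.0]
force: [-0.3, -0.4, -2.9]
grip_width: 0.414
```

```bash
python3 -m jog '[[[0,0,-1],[0,0,0],0.7],[[0,0,-1],[0,0,0],0.55],[[0,0,-1],[0,0,0],0.45],[[0,0,-1],[0,0,0],0.3],[[0,0,-1],[0,0,0],0.15],[[0,0,-1],[0,0,0],0],[[0,0,-1],[0,0,0],0],[[0,0,-1],[0,0,0],0]]' 20
python3 -m jog '[[[0,0,5],[0,0,0],0],[[0,0,15],[0,0,0],0],[[0,0,30],[0,0,0],0],[[0,0,55],[0,0,0],0],[[0,0,85],[0,0,0],0],[[0,-20,115],[0,0,0],0],[[0,-50,130],[0,0,0],0],[[0,-80,140],[0,0,0],0]]' 20
python3 -m jog '[[[0,-25,0],[0,0,0],0],[[0,-50,0],[0,0,0],0],[[0,-50,0],[0,0,0],0],[[0,-50,0],[0,0,0],0],[[0,-50,0],[0,0,0],0],[[0,-50,0],[0,0,0],0],[[0,-50,0],[0,0,0],0],[[0,-50,0],[0,0,0],0]]' 20
python3 - <<'E'
from fit import *
print(sensors.sense()["eef_pos"],sensors.sense()["force"])
im=[]
for n in("wrist","side","scene"):
  p=capture(n); P=pts(p);C=p["color"][p["z_map"]>0].astype(int); im.append(p["color"])
  blue=(C[:,0]>C[:,2]*2)&(C[:,0]>C[:,1]*1.5)
  b=blue&(abs(P[:,0]-575)<60)&(abs(P[:,1]-146)<90)
  rect(P[b&(P[:,2]>86)],n+" packtop"); 
  if n!="wrist":
    m=(P[:,0]>530)&(P[:,0]<610)&(P[:,1]>205)&(P[:,1]<290)&(P[:,2]>100)&(P[:,2]<160); f=np.polyfit(P[m,2],P[m,1],1); print("lid",np.pi/2+np.arctan(f[0]))
    b=(abs(P[:,0]-471)<40)&(P[:,1]>-200)&(P[:,1]<10); rect(P[b&(P[:,2]>24)&(P[:,2]<45)],"handle")
cv2.imwrite("pics/10.png",np.hstack([cv2.resize(im[0],(440,330)),cv2.resize(im[1][80:220,180:320],(330,330))]))
E
```

```text
time_s: 22.28
eef_pos: [574.0, 146.5, 74.4]
ee_rot: [0.0, 0.737, 0.676, 0.0]
force: [-0.3, -0.8, 0.4]
grip_width: 0.997
time_s: 22.95
eef_pos: [574.4, 66.0, 217.9]
ee_rot: [0.002, 0.737, 0.676, 0.002]
force: [0.1, -0.4, -0.5]
grip_width: 0.999
time_s: 23.62
eef_pos: [574.0, 17.3, 214.4]
ee_rot: [-0.0, 0.737, 0.676, 0.0]
force: [-0.7, -0.1, -0.2]
grip_width: 1.001
[573.99942202  17.26676338 214.35036798] [-0.71180933 -0.06205961 -0.21949388]
wrist packtop 4573 c [574.3 132.5] size [73.2 34.8] ang 84.9 z [90.9 92.8 94.1]
side packtop 176 c [574.3 141.9] size [101.9  36.1] ang 85.0 z [88.8 91.8 93.6]
lid 1.6181575333042415
handle 187 c [ 470.6 -141.7] size [19.3 91.9] ang 1.0 z [25.1 28.7 30.8]
scene packtop 297 c [576.7 140.5] size [86.1 34.6] ang 85.1 z [88.2 92.8 95. ]
lid 1.6245206661330214
handle 121 c [ 474.  -140.8] size [88.6 21.6] ang 87.2 z [24.8 29.5 32.5]
```

View pics/10.png

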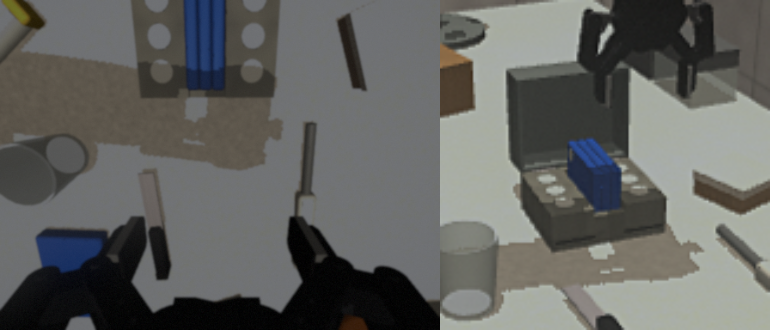

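The wrist and side views both show all three packs upright in the pocket (wrist panel columns 185–226), with the lid standing and the lever lying flat. Pack tops are at z≈92.8 mm, against 93 expected when they rest on the floor. Handing in.

```bash
python3 -c "
from rig import ctrl; print(ctrl.finish_job())"
```

```text
the job is handed in; nothing more can be done
None
```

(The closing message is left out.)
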